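Shift the turntable gearbox to the green slot

ROBOT

A 6-joint arm with a two-finger parallel gripper is mounted at the origin on the work surface. World frame = base frame: x ahead of the robot, y to its left, z up, the work surface at z = 0. Lengths are in m, angles in degrees, forces in N, time in s.
With the tool pointing down it reaches from about 0.25 to 0.775 m from the base axis. Payload 4 kg.
Tool frame: the origin (TCP) lies on the centre line of the jaws, within the pads' length; the fingertips stand 14 mm ahead of it and the grasp point (between the pads) lies 5 mm behind it; z points along the fingers, y is the line along which they close (so a half turn about z gives the same grasp; the last joint's range is limited). The gripper opens to 94 mm and grips with 3 to 60 N. Pads are 16 mm wide; open, the fingers measure 119 mm over their backs; the gripper's body (75 mm by 177 mm) begins 78 mm behind the grasp point.
Start: joints at [-77.756, 4.996, 78.535, -0, 96.463, -5.907], TCP at [0.171, -0.523, 0.22] pointing down, gripper open.
Joint ranges: [-177.83, 177.83], [-43.37, 116.18], [15.69, 146.23], [-61.86, 241.86], [9.47, 152.12], [-147.06, 147.06]. Speed limits (degrees/s): [159.86, 159.86, 180, 180, 180, 180].

INTERFACE

Orientations are given as a 3x3 rotation matrix whose columns are the frame's x, y, z axes.
In Python, from workcell import move_ptp, move_l, goto_joints, move_gripper, dwell, inverse_kinematics, get_image, PlanningError, job_done, current_clock, current_joint_positions, current_qvel, current_joint_torque, current_position, current_tcp_rot, current_contact_force, current_wrist_torque, current_opening, current_finger_force gives the robot as it stands. Calls block until the motion is done:
- move_ptp(position, orientation): joint-space move of the TCP to a pose.
- move_l(position, feed=0.15, attitude=None): straight line of the TCP; attitude=None keeps the orientation; feed is the mean speed in m/s.
- goto_joints(angles): joint-space move.
- move_gripper(opening, effort=None): opening from 0.0 (shut) to 1.0 (fully open); effort is the grip in N (None keeps the last); returns when the fingers have stopped.
- dwell(seconds).
- inverse_kinematics(position, orientation): joint angles nearest the present ones, or None.
- get_image(name): name is "scene" or "top" or "wrist"; returns a dict with "pixels" (420x560x3 uint8, blue, green, red), "vfov" (degrees; the focal length in pixels is half the picture's height over the tangent of half this angle, whatever the lens; pixels are square), "cx", "cy" (the principal point, pixels), "T" (4x4, takes a point from camera to world coordinates); the wrist camera has in their place "T_tool_cam" (4x4, takes a point from camera to tool coordinates, whose origin is the TCP and whose axes are the flange's). Camera axes: x right, y down, z forward; pixel columns grow to the right and rows downward; lengths in m; the calibration is good to about 2 mm. A picture is of the moment at which its call begins: read the wrist's pose just before it. There is no depth.
A pose or a line that the arm cannot do raises PlanningError and nothing moves.
- job_done(): hands the job in; it is judged then, once.
Readings, each from a call of its own:
- current_clock(): time.
- current_joint_positions(): joint angles.
- current_qvel(): joint speeds.
- current_joint_torque(): joint torques, N m.
- current_position(): TCP position.
- current_tcp_rot(): TCP orientation.
- current_contact_force(): force on the tool from outside, world axes, zero at the start.
- current_wrist_torque(): the same for the moment, N m.
- current_opening(): opening from 0.0 (shut) to 1.0 (fully open).
- current_finger_force(): force on a finger pad.
Only numpy, scipy, OpenCV 4.12 (cv2) and the standard library are available. Lean on these libraries where they do the work, as an engineer would, in place of code of your own. Each camera call takes 0.05 s, during which the arm holds its last target. There are 200 camera calls.

TASK

Set the decorating turntable to its green speed: push the black-balled selector lever with the fingers through the gate, along its own slot to the neutral cross channel, across to the column of the green dot, then fully home in the slot with the green dot at its end, without running it home at the yellow, blue or red dot on the way. Only push the lever, gently and without pinching it or forcing it against the gate, and finish clear of it. Leave the paint tin, the glue bottle and the roll of tape where they are.

Things in the scene. Friction and masses are not known exactly. Their poses are not given: they have to be found in the camera images.
- gearbox: Fixed green gearbox, 200 (x) by 190 (y) mm, with an aluminium gate plate on top. Joined to its +y side, centred 235 mm away, is a steel turntable (112 mm radius) carrying a moss-trimmed wooden disc, about 125 mm high. Origin: on the bench under the centre of the gate; z up
- gate (a point): Centre of the gate at the plate's top, 110 mm above the bench, axes as the gearbox. Cut through the plate: a cross channel along y, 20 mm wide and 78 mm long, and three columns along x at y = -30, 0, +30 mm, 18 mm wide, ending at x = -36 and +36 mm: six slots. Round-ended tongues between the columns guide the lever in. White dots mark the middle slots, coloured ones the corner slots
- lever: Selector lever: 10 mm steel stem with a black ball. Origin: its pivot, 80 mm below the gate's centre; z runs up the stem. It tilts along x and y, is stopped by the gate's edges and stays where it is left (dry friction, about 2 N at the ball moves it). It starts somewhere along the middle column, in either slot or near neutral
- knob (a point): Centre of the black ball (34 mm diameter), 160 mm up the stem: 190 mm above the bench with the lever upright, about 170 mm in a corner slot. It moves about twice as far as the stem in the gate: some 58 mm from upright to the end of a middle slot, 56 mm from neutral across to an outer column, then 54 mm along x to the end of a corner slot
- stem (a point): Point on the stem's axis 91 mm up from the pivot, level with the plate's top when the lever is home in a corner slot; there it stands at about (+-31, +-30) mm in the gearbox frame, 21 mm from the slot's dot
- dot_green: The wanted slot: green plastic dot, 22 mm across, 2 mm thick, fixed on the gate plate beyond the outer end of one of the four corner slots (which one differs from start to start). Origin: centre of its underside, on the plate's top, 16 mm beyond the end of its slot on the slot's centre line, i.e. at (+-52, +-30) mm in the gearbox frame
- dot_yellow: Yellow plastic dot, 22 mm across, 2 mm thick, fixed on the gate plate beyond the outer end of one of the four corner slots (which one differs from start to start). Origin: centre of its underside, on the plate's top, 16 mm beyond the end of its slot on the slot's centre line, i.e. at (+-52, +-30) mm in the gearbox frame
- dot_blue: Blue plastic dot, 22 mm across, 2 mm thick, fixed on the gate plate beyond the outer end of one of the four corner slots (which one differs from start to start). Origin: centre of its underside, on the plate's top, 16 mm beyond the end of its slot on the slot's centre line, i.e. at (+-52, +-30) mm in the gearbox frame
- dot_red: Red plastic dot, 22 mm across, 2 mm thick, fixed on the gate plate beyond the outer end of one of the four corner slots (which one differs from start to start). Origin: centre of its underside, on the plate's top, 16 mm beyond the end of its slot on the slot's centre line, i.e. at (+-52, +-30) mm in the gearbox frame
- tin: Loose paint tin, 74 mm across, 90 mm high, full; origin at the centre of its underside; stands beside the gearbox. Not to be disturbed
- glue: Loose white glue bottle with orange cap, 52 mm across, 120 mm high; origin at the centre of its underside; stands behind the gearbox. Not to be disturbed
- tape: Loose roll of yellow tape lying flat on the bench, 100 mm across, 25 mm high, hole 76 mm; origin at the centre of its underside; lies near the gearbox's -x, -y corner. Not to be disturbed

How it is judged (in metres and radians):
At the end, for the whole second after the job is handed in: the lever stands at rest, home in the green-dotted slot: its stem within 25 mm (horizontally) of the green dot's centre, i.e. within about 4 mm of the slot's end (horizontal distance between stem and dot_green below 0.025 m and angular speed of lever below 0.05 rad/s); the robot touches nothing.
It fails at once if the lever is run home at another coloured dot (stem within 25 mm of it) (horizontal distance between stem and dot_yellow below 0.025 m or horizontal distance between stem and dot_blue below 0.025 m or horizontal distance between stem and dot_red below 0.025 m).
It fails at once if the lever is pinched or forced: more than 35 N between fingers and lever (contact force between the fingers and lever above 35 N).
It fails at once if the paint tin is shifted or lifted by more than 20 mm (distance of tin from where it was at the start of the episode above 0.02 m).
It fails at once if the glue bottle is shifted or lifted by more than 20 mm (distance of glue from where it was at the start of the episode above 0.02 m).
It fails at once if the tape roll is shifted or lifted by more than 20 mm (distance of tape from where it was at the start of the episode above 0.02 m).
It also fails if it takes over 45 s, if anything falls off the work surface, if the arm or the gripper's body presses on something with over 40 N, if the wrist force passes 120 N, or if a joint passes its speed limit or range.

## Working session

There is one attempt and no reset: what is moved stays moved. The work goes in short steps, each a Python script; the robot and the scene stay as the last script left them, time stands still between calls to the robot, and variables do not carry over. Pictures are saved under pics/ and viewed, at most 10 in all, crops included, and the job is handed in when it is done.

```bash
mkdir -p pics; python3 - <<'E'
from workcell import *
import cv2,numpy as np
for n in("top","scene"):
    d=get_image(n); cv2.imwrite(f"pics/{n}0.png",d["pixels"]); np.save(f"{n}0.npy",d,allow_pickle=True)
    print(n,d["vfov"],d["cx"],d["cy"],np.round(d["T"],3).tolist())
E
```

```text
top 46.882603660799525 274.2707395615706 224.05372755608943 [[0.006, -0.997, 0.082, 0.494], [-1.0, -0.006, 0.009, -0.072], [-0.008, -0.082, -0.997, 0.869], [0.0, 0.0, 0.0, 1.0]]
scene 48.564616264370265 281.83419220255115 212.6162184019501 [[-0.706, 0.524, -0.477, 0.914], [0.709, 0.522, -0.475, 0.335], [0.0, -0.673, -0.74, 0.72], [0.0, 0.0, 0.0, 1.0]]
```

View pics/top0.png

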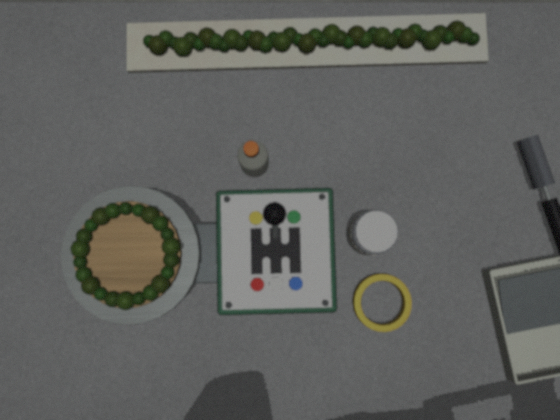

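View pics/scene0.png

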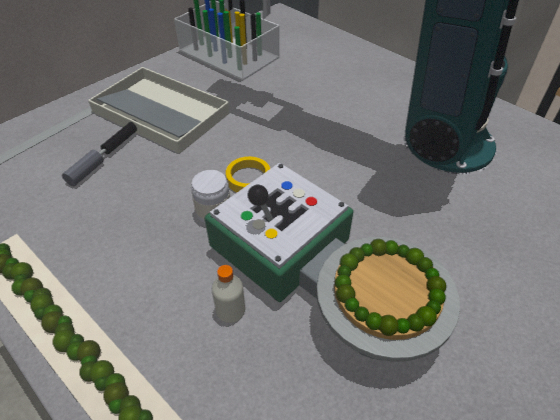

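The top view, with image up = +x and left = +y, shows the ball at about (275,213), in the +x middle slot. Green (293,216) is at the +x,−y corner and yellow (256,217) at +x,+y. Red (257,284) is at −x,+y and blue (295,284) at −x,−y. The scene view agrees. Next I'll measure the gate pose and the ball.

```bash
cat > h.py <<'E'
from workcell import *
import cv2,numpy as np
def ray(d,u,v):
    f=d["pixels"].shape[0]/2/np.tan(np.radians(d["vfov"]/2)); T=np.array(d["T"])
    return T[:3,3], T[:3,:3]@np.array([(u-d["cx"])/f,(v-d["cy"])/f,1])
def onz(d,u,v,z):
    o,r=ray(d,u,v); return o+r*(z-o[2])/r[2]
def ball(d,roi):
    u0,u1,v0,v1=roi; m=(d["pixels"][v0:v1,u0:u1].max(2)<28).astype(np.uint8)
    m=cv2.morphologyEx(m,cv2.MORPH_OPEN,cv2.getStructuringElement(cv2.MORPH_ELLIPSE,(15,15)))
    c=max(cv2.findContours(m,0,2)[0],key=cv2.contourArea); (u,v),r=cv2.minEnclosingCircle(c); return u+u0,v+v0,r
E
python3 - <<'E'
from h import *
d=np.load("top0.npy",allow_pickle=True).item(); im=d["pixels"]
hsv=cv2.cvtColor(im,cv2.COLOR_BGR2HSV)
g={'green':(45,85),'yellow':(18,35),'blue':(100,125),'red':(0,8)}
loc={'green':(52,-30),'yellow':(52,30),'blue':(-52,-30),'red':(-52,30)}
A=[];B=[]
for n,(a,b) in g.items():
    m=cv2.inRange(hsv,(a,90,60),(b,255,255)); k=np.zeros_like(m);k[205:300,240:310]=255; m&=k
    c=max(cv2.findContours(m,0,2)[0],key=cv2.contourArea); (u,v),r=cv2.minEnclosingCircle(c)
    p=onz(d,u,v,.112); print(n,u,v,r,p.round(4)); A.append(loc[n]);B.append(p[:2])
A=np.array(A)/1e3;B=np.array(B)
t=B.mean(0);H=A.T@(B-t);th=np.arctan2(H[0,1]-H[1,0],H[0,0]+H[1,1])
R=np.array([[np.cos(th),-np.sin(th)],[np.sin(th),np.cos(th)]])
print("gate",t,np.degrees(th),"res",((B-t)-A@R.T).round(4).tolist())
u,v,r=ball(d,(250,305,195,240));p=onz(d,u,v,.179);print("ball",u,v,r,p,"local",R.T@(p[:2]-t))
E
```

```text
green 293.3961181640625 216.4870147705078 5.62741231918335 [ 0.5679 -0.0951  0.112 ]
yellow 255.8333282470703 217.5 6.346582412719727 [ 0.566  -0.0361  0.112 ]
blue 295.4285583496094 283.0 6.202473163604736 [ 0.4642 -0.0986  0.112 ]
red 256.78570556640625 283.9285583496094 6.328678607940674 [ 0.4624 -0.0386  0.112 ]
gate [ 0.51510542 -0.0670833 ] 1.689014643219414 res [[-0.0001, 0.0005], [-0.0002, -0.0006], [0.0002, 0.0], [0.0001, 0.0]]Traceback (most recent call last):
  File "<stdin>", line 15, in <module>
  File "h.py", line 11, in ball
    c=max(cv2.findContours(m,0,2)[0],key=cv2.contourArea); (u,v),r=cv2.minEnclosingCircle(c); return u+u0,v+v0,r
ValueError: max() iterable argument is empty
```

```bash
sed -i 's/<28/<45/; s/(15,15)/(13,13)/' h.py; cat >> h.py <<'E'
t=np.array([.5151,-.0671]); th=np.radians(1.7); c,s=np.cos(th),np.sin(th); R=np.array([[c,-s],[s,c]])
def W(x,y,z): return [*(t+R@np.array([x,y])/1e3), z/1e3]   # gearbox mm, tip height -> see TIP
def L(p): return R.T@(np.array(p[:2])-t)*1e3
A0=np.array([[c,s,0],[s,-c,0],[0,0,-1.]])                   # tool x=+gx, y=-gy
E
python3 - <<'E'
from h import *
d=np.load("top0.npy",allow_pickle=True).item()
u,v,r=ball(d,(250,305,195,240));p=onz(d,u,v,.179);print("ball",u,v,r,L(p))
print(current_tcp_rot().round(2) if hasattr(current_tcp_rot(),'round') else current_tcp_rot())
for a in (1,-1):
    A=A0*np.array([a,a,1])
    for p in (W(100,0,260),W(100,0,180),W(-30,-56,175),W(0,40,180)): print(a,inverse_kinematics(p,A))
E
```

```text
ball 274.2272720336914 213.5 10.528495788574219 [5.03675859e+01 3.73573659e-02]
[[ 0.95  0.31 -0.  ]
 [ 0.31 -0.95  0.  ]
 [ 0.   -0.   -1.  ]]
1 [-1.12043698e+01  1.36566022e+01  6.40833054e+01 -2.54444375e-14
  1.02260092e+02  7.70956302e+01]
1 [-1.12043698e+01  1.43030614e+01  7.23157442e+01 -2.54444375e-14
  9.33811944e+01  7.70956302e+01]
1 [-2.07574049e+01 -3.48681541e-01  8.91196573e+01 -2.54444375e-14
  9.12290243e+01  6.75425951e+01]
1 [-9.33481306e+00  1.12017612e+00  8.70716155e+01 -2.54444375e-14
  9.18082084e+01  7.89651869e+01]
-1 [-1.12043698e+01  1.36566022e+01  6.40833054e+01 -2.54444375e-14
  1.02260092e+02 -1.02904370e+02]
-1 [-1.12043698e+01  1.43030614e+01  7.23157442e+01 -2.54444375e-14
  9.33811944e+01 -1.02904370e+02]
-1 [-2.07574049e+01 -3.48681541e-01  8.91196573e+01 -2.54444375e-14
  9.12290243e+01 -1.12457405e+02]
-1 [-9.33481306e+00  1.12017612e+00  8.70716155e+01 -2.54444375e-14
  9.18082084e+01 -1.01034813e+02]
```

```bash
cat >> h.py <<'E'
def push(a,b,z,step=4,lim=15,feed=.04):
    a=np.array(a,float);b=np.array(b,float);n=max(1,int(np.ceil(np.linalg.norm(b-a)/step)));fs=[]
    for k in range(1,n+1):
        p=a+(b-a)*k/n; move_l(W(*p,z),feed=feed); f=np.linalg.norm(current_contact_force()); fs.append(round(float(f),1))
        if f>lim: print("LIMIT",p); break
    print("forces",fs,"at",p.round(1)); return p
def look(name):
    d=get_image("top"); cv2.imwrite(f"pics/{name}.png",cv2.resize(d["pixels"][170:330,190:350],None,fx=3,fy=3)); return d
E
python3 - <<'E'
from h import *
p=current_position(); move_l([p[0],p[1],.32])
move_gripper(.15)
move_ptp(W(108,0,300),A0); move_l(W(108,0,181))
print("F0",current_contact_force(),current_opening())
p=push((108,0),(80,0),181,step=14)
p=push(p,(24,0),181)
move_l(W(p[0]+25,0,181)); move_l(W(p[0]+25,0,300)); 
print(current_clock()); move_l(W(120,120,300),feed=.3); look("s1")
E
```

```text
F0 [0.10962478 0.26086014 0.0464902 ] 0.14905845899175937
forces [1.2, 1.0] at [80.  0.]
forces [0.8, 1.7, 3.6, 4.2, 3.4, 3.2, 2.3, 2.2, 1.7, 2.6, 3.1, 2.3, 2.1, 1.2] at [24.  0.]
11.1917
```

View pics/s1.png

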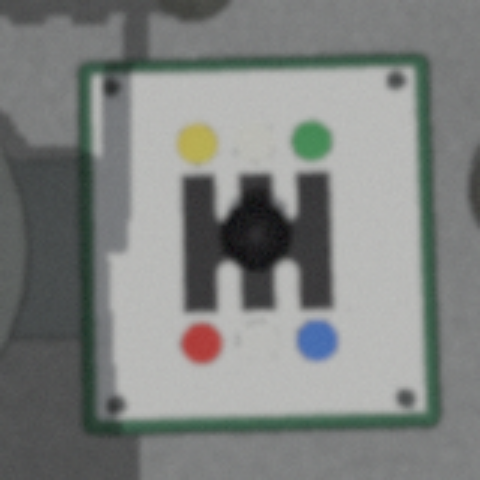

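The ball, at crop (257,235), is over neutral. Now I'll push it across toward −y with the jaws closed.

```bash
python3 - <<'E'
from h import *
d=get_image("top"); u,v,r=ball(d,(235,320,195,290)); b=L(onz(d,u,v,.190)); print("ball",b,r)
x=b[0] if abs(b[0])<12 else 0
move_gripper(0.0); move_l(W(x,75,300),feed=.3); move_l(W(x,75,181),feed=.25)
p=push((x,75),(x,48),181,step=14)
p=push(p,(x,-20),181)
p=push(p,(x,-27),181,step=1.5,lim=9)
q=p[1]+20
move_l(W(x,q,181)); move_l(W(x,q,300),feed=.25); move_l(W(-110,20,300),feed=.3)
print(current_clock()); d=look("s2"); u,v,r=ball(d,(235,330,195,290)); print("ball",L(onz(d,u,v,.180)),r)
E
```

```text
Traceback (most recent call last):
  File "h.py", line 11, in ball
    c=max(cv2.findContours(m,0,2)[0],key=cv2.contourArea); (u,v),r=cv2.minEnclosingCircle(c); return u+u0,v+v0,r
ValueError: max() iterable argument is empty
```

```bash
python3 - <<'E'
from h import *
d=np.load("top0.npy",allow_pickle=True).item(); b=L(onz(d,275.6,248.3,.190)); print("ball",b)
x=float(b[0]); assert abs(x)<12
move_gripper(0.0); move_l(W(x,75,300),feed=.3); move_l(W(x,75,181),feed=.25)
p=push((x,75),(x,48),181,step=14)
p=push(p,(x,-20),181)
p=push(p,(x,-27),181,step=1.5,lim=9)
q=p[1]+20
move_l(W(x,q,181)); move_l(W(x,q,300),feed=.25); move_l(W(-110,20,300),feed=.3)
print(current_clock()); look("s2")
E
```

```text
ball [ 0.19534961 -0.81460616]
forces [0.8, 0.7] at [ 0.2 48. ]
forces [0.8, 0.5, 1.1, 0.2, 0.8, 2.2, 2.2, 1.9, 0.7, 2.3, 1.0, 1.3, 1.5, 1.2, 1.1, 1.1, 1.6] at [  0.2 -20. ]
forces [1.5, 2.8, 1.8, 2.6, 2.5] at [  0.2 -27. ]
21.4417
```

View pics/s2.png

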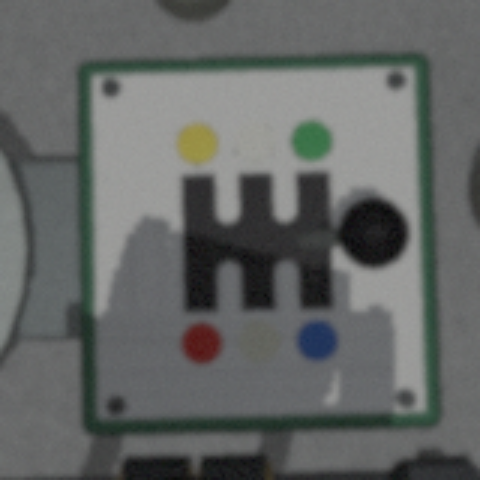

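The ball is at crop (373,232), across in the green column. Now I'll push it home toward +x.

```bash
python3 - <<'E'
from h import *
d=np.load("top0.npy",allow_pickle=True).item(); b=L(onz(d,314.3,247.3,.181)); print("ball",b)
y=float(np.clip(b[1],-58,-53)); x0=float(b[0])-50
move_gripper(.15); move_l(W(x0,y,300),feed=.3); move_l(W(x0,y,173),feed=.25)
p=push((x0,y),(x0+20,y),173,step=10)
p=push(p,(22,y),173,step=5)
p=push(p,(34,y),173,step=1.5,lim=7)
move_l(W(p[0]-25,y,173)); move_l(W(p[0]-25,y,300),feed=.25); move_l(W(-110,20,300),feed=.3)
print(current_clock()); look("s3")
E
```

```text
ball [  0.61424816 -55.67938881]
forces [1.1, 0.8] at [-29.4 -55.7]
forces [0.5, 2.0, 0.5, 2.0, 1.1, 1.2, 1.4, 2.0, 2.1, 1.4, 2.6] at [ 22.  -55.7]
LIMIT [ 34.         -55.67938881]
forces [3.7, 2.9, 3.0, 2.8, 3.6, 4.4, 6.9, 9.0] at [ 34.  -55.7]
30.4
```

View pics/s3.png

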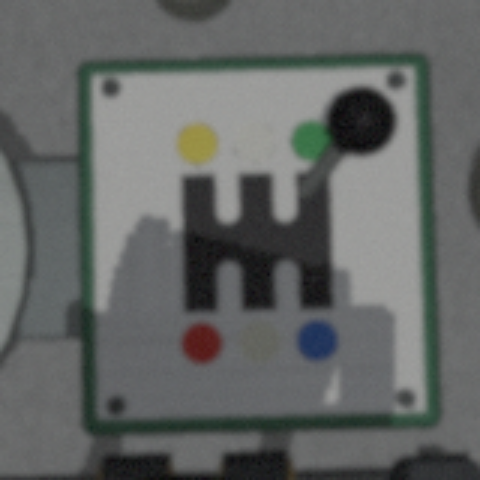

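The force rose to 9 N at the end of the slot, and the ball is at crop (361,121) by the green dot. I'll check the stem distance, then hand in.

```bash
python3 - <<'E'
from h import *
d=np.load("top0.npy",allow_pickle=True).item(); b=L(onz(d,310.3,210.3,.170)); s=b*91/160
e=np.hypot(*(s-[52,-30])); print("ball",b,"stem dist",e,current_clock())
if e<24.0: print(job_done())
E
```

```text
ball [ 54.71193859 -52.31628864] stem dist 20.884023378268562 30.45
the job is handed in; nothing more can be done
None
```

The lever is home in the green slot: I measured its stem about 21 mm from the green dot's centre (limit 25 mm). The highest force I read was 9 N. The arm finished clear, and I handed the job in at about 30.5 s.

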